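# Find the rocking stirrer plate and press it home

### The arm

A 6-joint arm with a two-finger parallel gripper is mounted at the origin on a cart in front of the work surface, level with it; the furniture and walls round the work are solid. World frame = base frame: x ahead of the robot, y to its left, z up, the work surface at z = 0. Lengths are in m, angles in rad, forces in N, time in s.
With the tool pointing down it reaches from about 0.35 to 0.85 m from the base axis. Payload 8.1 kg.
Tool frame: the origin (TCP) lies at the very end of the fingers, on their centre line; the grasp point (between the pads) lies 19 mm behind it; z points along the fingers, y is the line along which they close (so a half turn about z gives the same grasp; the last joint's range is limited). The gripper opens to 93 mm and grips with 3 to 60 N. Pads are 15 mm wide; open, the fingers measure 128 mm over their backs; the gripper's body (75 mm by 188 mm) begins 65 mm behind the grasp point.
Start: joints at [-1.26, 0.13, 1.488, -0, 1.523, -0.085], TCP at [0.231, -0.554, 0.219] pointing down, gripper open.
Joint ranges: [-2.96, 2.96], [-0.89, 2.26], [0.02, 2.5], [-1.34, 4.48], [0, 2.73], [-2.66, 2.66]. Speed limits (rad/s): [2.39, 2.39, 2.79, 3.14, 3.14, 3.14].

### API

Orientations are given as a rotation vector (axis times angle).
In Python, from plant import robot gives the robot as it stands.
- The arm moves only by the tool play_rows, never from a script. Its argument "deltas" is one flat list of numbers, 5 for each row, row after row: the shift along the tool's x, y, z in mm, then the turn about the tool's z in degrees, then the finger opening in mm, from 0 to 93. A call has 1 to 10 rows; each row shifts and turns the commanded pose from where the row before left it, along the tool's axes as they then stand; what a row does not reach is not made up. A row lasts 1/12 s, in which the tool goes at most 41.7 mm and 7.16 degrees, less where a joint would pass 70% of its speed; a pose out of reach is approached as far as the arm can. A call with a gripper value outside its range is refused whole. The fingers move at their own pace and stop on an object; "newtons" is the grip in N (left out, the last holds). Time passes only in rows, so rows that do not move let the fingers close. It gives the time, the measured TCP pose, the force, the opening and the grip force at its end, in the units of the state.
- robot.read_state(): the state, without advancing time (a new reading comes with each control period).
- robot.read_camera(name): name is "side" or "top"; returns a dict with "pixels" (480x640x3 uint8, blue, green, red), "mtx" (3x3 intrinsics, pixels), "eye" and "rotation" of the camera in the world. Camera axes: x right, y up, looking along -z (the intrinsics and any distortion apply to the point x, -y, -z); pixel columns grow to the right and rows downward; lengths in m; the calibration is good to about 2 mm. A picture is of the moment at which its call begins. There is no depth.
- robot.close_job(): hands the job in; it is judged then, once.
The state is a dict: "t": time; "q": joint angles; "dq": joint speeds; "joint_torque": joint torques, N m; "tool_pos": TCP position; "orientation": TCP orientation; "force": force on the tool from outside, world axes, zero at the start; "wrist_torque": the same for the moment, N m; "opening": finger opening in m; "gripper_force": force on a finger pad.
Only numpy, scipy, OpenCV 4.12 (cv2) and the standard library are available. Lean on these libraries where they do the work, as an engineer would, in place of code of your own. Each camera call takes 0.05 s, during which the arm holds its last target. There are 200 camera calls.

### The job

One of the four identical round plates on the magnetic stirrer has not been pushed onto its hub, so a beaker would wobble on it. With the fingertips, press down near the rim of one plate after another until you find the one that rocks; then press that plate firmly down at its middle until it lies fully home, flat and steady like the others. Only press, without blows: lift no plate off, leave the stir bar, the glassware and the other things where they are, and finish clear of everything.

Things in the scene. Friction and masses are not known exactly. Their poses are not given: they have to be found in the camera images.
- stirrer: four-place magnetic stirrer, fixed: white box 226 mm (x) by 186 mm (y) with a flat deck 54 mm high and, at its -x end, a sloping panel with four black dials. Origin: centre of the underside; x points from panel to back, y to the left, z up. Four round plates sit on the deck at x = -16 mm (front) or +68 mm (back), y = +42 mm (left) or -42 mm (right).
- deck (a point): middle of the stirrer's deck, on its surface (stirrer axes), 26 mm behind the stirrer's origin and 54 mm up. Each plate has a stem (14 mm across, 10 mm long) under its middle that pushes into a hub hidden below the deck. A plate that is home lies flat on the deck, its origin at deck height, and does not give wherever it is pressed.
- plate_front_left: plate in the front left place (front = beside the dials). All four plates are alike: aluminium discs, 70 mm across, 8 mm thick, flat on top but for a shallow ring groove and a small ring at the centre, not fastened. Origin: centre of the disc's underside (its top is 8 mm higher); z is the disc's axis, yaw is arbitrary.
- plate_front_right: plate in the front right place (front = beside the dials). Alike. On just one of the four, a different one each time, the stem is not in its hub: that plate stands level on its stem about 3 mm proud. Pressed near the rim (2 to 6 N by a 22 mm wide fingertip centred 28 mm from the plate's middle) it rocks 0.06 to 0.1 rad, until its rim meets the deck; let go, it swings back.
- plate_back_left: plate in the back left place (front = beside the dials). Alike. The hub of the plate that is not home resists a push on the plate's middle up to about 13 N, then gives, and the plate goes down 3 mm onto the deck and stays there (15 to 25 N pressed straight down is right).
- plate_back_right: plate in the back right place (front = beside the dials). Alike: 70 mm disc, 8 mm thick, origin at the centre of its underside.
- stir_bar: white PTFE stir bar, an eight-sided rod 30 mm long (its own x) and 8 mm thick, lying loose in the middle of the stirrer's deck between the four plates; origin at the middle of its underside. A bystander.
- beaker_250: tall clear beaker, 78 x 72 x 95 mm, standing loose on the worktop behind the stirrer; origin at the centre of its underside. A bystander.
- beaker_100: small clear beaker, 59 x 53 x 71 mm, standing loose on the worktop to the left of the tall one; origin at the centre of its underside. A bystander.
- spoon_spatula: steel spoon spatula, 21 x 172 x 15 mm, lying loose on the worktop before the stirrer's dials (long along its own y); origin at the centre of its underside. A bystander.
- weigh_boat: white square weighing boat, 64 x 64 x 15 mm, loose on the worktop to the left of the stirrer; origin at the centre of its underside. A bystander.
- ointment_jar: white screw-lid ointment jar, 71 mm across and 66 mm high, standing loose to the left, behind the capsule filler; origin at the centre of its underside. A bystander.
Things that resemble listed ones, but are neither listed nor needed, are in the scene too. Leave any purple look-alike of the plate_front_right alone.

How it is judged:
By the outcome, as a careful person would: the job done as asked, in the order asked, and still so for the second after the job is handed in, with the robot touching nothing.
It also fails if it takes over 48 s, if anything falls off the work surface, if the arm or the gripper's body presses on something with over 40 N, if the wrist force passes 120 N, or if a joint passes its speed limit or range.

## Working session

There is one attempt and no reset: what is moved stays moved. The work goes in short steps, Python scripts to look and compute and a tool call to move; the robot and the scene stay as the last step left them, time stands still between calls to the robot, and variables do not carry over. Pictures are saved under pics/ and viewed, at most 10 in all, crops included, and the job is handed in when it is done.

Besides the shell and the picture viewer there is one more tool, called after "Call:" as a command line: name --argument value ..., lists and objects as JSON in quotes. play_rows: Moves the arm, as the interface text tells. Its arguments: {"type":"object","properties":{"deltas":{"type":"array"},"newtons":{"type":"number"}},"required":["deltas"]}

```bash
mkdir -p pics; python3 - <<'E'
from plant import robot
import cv2,pickle
for n in("top","side"):
    c=robot.read_camera(n);cv2.imwrite(f"pics/{n}0.png",c["pixels"]);pickle.dump(c,open(f"pics/{n}0.pkl","wb"))
    print(n,c["mtx"],c["eye"],c["rotation"],[k for k in c])
s=robot.read_state();print(s)
E
```

```text
top [[567.44246744   0.         320.0139693 ]
 [  0.         567.44246744 238.8971196 ]
 [  0.           0.           1.        ]] [ 0.40873217 -0.01507682  1.47981299] [ 0.05375362 -0.06205727 -1.57557882] ['pixels', 'mtx', 'eye', 'rotation']
side [[508.38934019   0.         327.42789458]
 [  0.         508.38934019 238.54769546]
 [  0.           0.           1.        ]] [ 0.50621854 -0.88463875  0.47080111] [ 1.15528679 -0.01505947  0.02722621] ['pixels', 'mtx', 'eye', 'rotation']
{'t': 0.1, 'q': array([-1.26038316e+00,  1.31059911e-01,  1.48914805e+00,  2.04094609e-05,
        1.52301718e+00, -8.54190273e-02]), 'dq': array([ 4.00744346e-04, -2.09821612e-03, -6.15913974e-04,  7.94426786e-05,
       -1.11710854e-03,  1.12015922e-03]), 'joint_torque': array([ 2.27462151e-03, -5.61348367e+01, -4.93093228e+01,  7.71730207e-02,
        2.92422599e-02, -7.44130739e-05]), 'tool_pos': array([ 0.2312074 , -0.55311364,  0.21771999]), 'orientation': array([-3.07867147e+00, -6.17399545e-01,  2.55916559e-04]), 'force': array([0.27554915, 0.35964642, 0.22658521]), 'wrist_torque': array([ 0.00781409, -0.01820492,  0.03387863]), 'gripper_force': 0.0, 'opening': 0.09302508273795423}
```

View pics/top0.png

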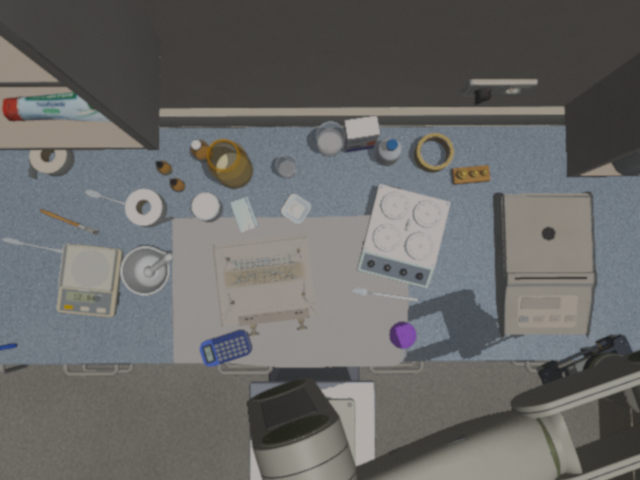

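View pics/side0.png

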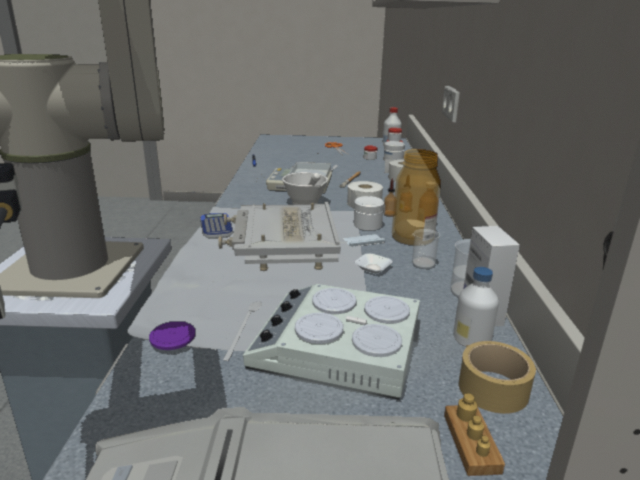

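The top view shows the stirrer at about (405,236), with its plates at (386,237) front left, (418,245) front right, (395,205) back left and (427,213) back right. The purple disc at (403,335) is the look-alike; it lies off the stirrer, so I leave it alone. Next is an enlarged crop to confirm and measure.

```bash
python3 - <<'E'
import cv2,numpy as np
a=cv2.imread("pics/top0.png")[175:295,350:460]; b=cv2.imread("pics/side0.png")[275:395,240:430]
a=cv2.resize(a,None,fx=5,fy=5,interpolation=cv2.INTER_CUBIC)
cv2.imwrite("pics/topc.png",a)
cv2.imwrite("pics/sidec.png",cv2.resize(b,None,fx=4,fy=4,interpolation=cv2.INTER_CUBIC))
E
```

```text
(no output)
```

View pics/topc.png

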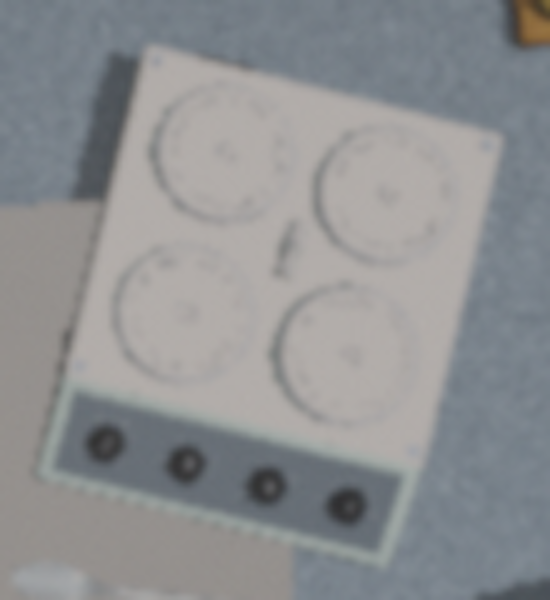

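View pics/sidec.png

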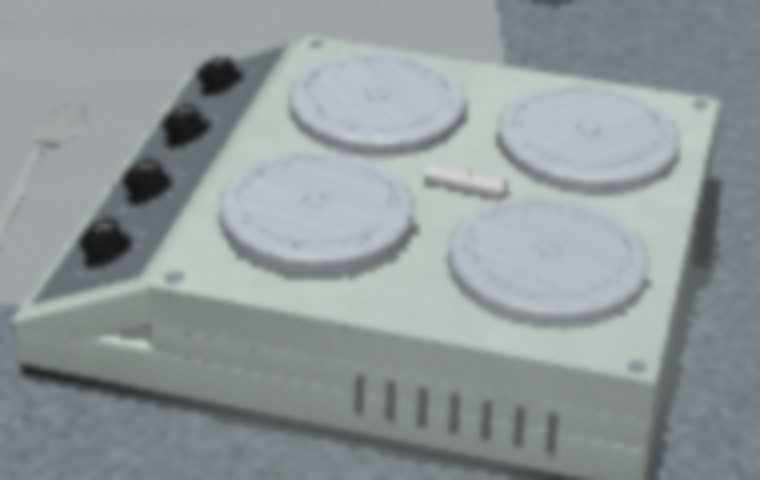

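The crops confirm the four plates on the deck. In the side crop, the front right plate at (317,199) looks the proudest, with a thicker edge and shadow. Next I fit the stirrer pose.

```bash
python3 - <<'E'
import cv2,numpy as np,pickle
from scipy.optimize import least_squares
from scipy.spatial.transform import Rotation as R
L=np.array([[-16,42],[-16,-42],[68,42],[68,-42]])/1000 #FL FR BL BR
T=np.array([[187,313],[350,355],[227,152],[388,195]])/5+[350,175]-.4
S=np.array([[378,96],[317,199],[590,130],[550,251]])/4+[240,275]-.375
C=[pickle.load(open(f"pics/{n}0.pkl","rb")) for n in("top","side")]
def proj(c,P):
    p=(P-c["eye"])@R.from_rotvec(c["rotation"]).as_matrix()*[1,-1,-1]
    q=p@c["mtx"].T; return q[:,:2]/q[:,2:]
def w(v):
    a=v[2];M=np.array([[np.cos(a),-np.sin(a)],[np.sin(a),np.cos(a)]])
    return np.c_[L@M.T+v[:2],np.full(4,.062)]
for use in((0,1),(0,),(1,)):
    f=lambda v:np.concatenate([(proj(C[i],w(v))-(T,S)[i]).ravel() for i in use])
    r=least_squares(f,[.4,-.2,-.2]);print(use,r.x,np.abs(r.fun).max(),"\n",w(r.x).round(4))
print(f(r.x).round(2))
from plant import robot
s=robot.read_state();print(R.from_rotvec(s["orientation"]).as_matrix().round(3))
E
```

```text
(0, 1) [ 0.52232565 -0.23429038 -0.26667717] 2.2199780989954547 
 [[ 0.518  -0.1896  0.062 ]
 [ 0.4958 -0.2706  0.062 ]
 [ 0.599  -0.2117  0.062 ]
 [ 0.5769 -0.2927  0.062 ]]
(0,) [ 0.52125722 -0.23541932 -0.25868305] 0.20642036913483253 
 [[ 0.5165 -0.1907  0.062 ]
 [ 0.495  -0.2719  0.062 ]
 [ 0.5977 -0.2122  0.062 ]
 [ 0.5763 -0.2934  0.062 ]]
(1,) [ 0.52277625 -0.23304152 -0.27126296] 1.6881192168863208 
 [[ 0.5186 -0.1883  0.062 ]
 [ 0.4961 -0.2692  0.062 ]
 [ 0.5995 -0.2108  0.062 ]
 [ 0.577  -0.2917  0.062 ]]
[ 0.51 -0.91  0.    1.69  0.14 -0.38 -0.58 -0.51]
[[ 0.923  0.386 -0.   ]
 [ 0.386 -0.923  0.002]
 [ 0.    -0.002 -1.   ]]
```

Call:
play_rows --deltas '[20, -8, 0, 0, 0, 30, -12, 0, 0, 0, 30, -12, 0, 0, 0, 30, -12, 0, 0, 0, 30, -12, 0, 0, 0, 30, -12, 0, 0, 0, 30, -12, 0, 0, 0, 30, -12, 0, 0, 0, 30, -12, 0, 0, 0, 30, -12, 0, 0, 0]'

```text
t: 0.93
tool_pos: [0.4549, -0.3333, 0.2182]
orientation: [-3.08, -0.617, 0.001]
force: [0.4, -0.3, -0.8]
opening: 0.0308
gripper_force: 0.0
```

Call:
play_rows --deltas '[20, -9, 0, 0, 0, 15, -6, 0, 0, 0, 10, -5, 0, 0, 0, 0, 0, 25, 0, 0, 0, 0, 30, 0, 0, 0, 0, 30, 0, 0, 0, 0, 25, 0, 0, 0, 0, 15, 0, 0, 0, 0, 0, 0, 0, 0, 0, 0, 0, 0]'

```text
t: 1.77
tool_pos: [0.487, -0.2986, 0.0927]
orientation: [-3.078, -0.617, 0.003]
force: [-0.7, -0.2, 0.5]
opening: 0.0005
gripper_force: 0.0
```

Call:
play_rows --deltas '[0, 0, 10, 0, 0, 0, 0, 8, 0, 0, 0, 0, 5, 0, 0, 0, 0, 2, 0, 0, 0, 0, 1, 0, 0, 0, 0, 0, 0, 0, 0, 0, 0, 0, 0]'

```text
t: 2.35
tool_pos: [0.4882, -0.2991, 0.068]
orientation: [3.08, 0.618, 0.0]
force: [-0.1, -0.5, 0.5]
opening: 0.0004
gripper_force: 0.0
```

Call:
play_rows --deltas '[0, 0, 1, 0, 0, 0, 0, 0, 0, 0]'

```text
t: 2.52
tool_pos: [0.4882, -0.2991, 0.0668]
orientation: [3.08, 0.618, 0.0]
force: [0.5, 0.5, 0.5]
opening: 0.0006
gripper_force: 0.0
```

Call:
play_rows --deltas '[0, 0, 1, 0, 0, 0, 0, 0, 0, 0]'

```text
t: 2.68
tool_pos: [0.488, -0.299, 0.0656]
orientation: [3.08, 0.618, 0.0]
force: [0.1, -0.7, -0.5]
opening: 0.0003
gripper_force: 0.0
```

Call:
play_rows --deltas '[0, 0, 0.5, 0, 0, 0, 0, 0, 0, 0]'

```text
t: 2.85
tool_pos: [0.488, -0.299, 0.0651]
orientation: [3.08, 0.618, 0.0]
force: [0.1, -0.4, 0.3]
opening: 0.0005
gripper_force: 0.2
```

Call:
play_rows --deltas '[0, 0, 0.5, 0, 0, 0, 0, 0, 0, 0]'

```text
t: 3.02
tool_pos: [0.4881, -0.2993, 0.0648]
orientation: [3.08, 0.617, 0.0]
force: [0.2, -0.6, 0.6]
opening: 0.0006
gripper_force: 0.7
```

Call:
play_rows --deltas '[0, 0, 0.5, 0, 0, 0, 0, 0, 0, 0]'

```text
t: 3.18
tool_pos: [0.4882, -0.2994, 0.0644]
orientation: [3.08, 0.617, 0.0]
force: [-0.2, -2.8, 2.1]
opening: 0.0004
gripper_force: 1.3
```

Call:
play_rows --deltas '[0, 0, 0.5, 0, 0, 0, 0, 0, 0, 0]'

```text
t: 3.35
tool_pos: [0.4882, -0.2994, 0.064]
orientation: [3.079, 0.617, 0.001]
force: [-0.2, -2.0, 3.6]
opening: 0.0002
gripper_force: 1.5
```

Call:
play_rows --deltas '[0, 0, 0.5, 0, 0, 0, 0, 0, 0, 0]'

```text
t: 3.52
tool_pos: [0.4882, -0.2993, 0.0634]
orientation: [3.08, 0.617, 0.001]
force: [0.1, -3.3, 3.2]
opening: 0.0003
gripper_force: 2.1
```

Contact came at about z = 0.065, 3 mm proud, and the plate yields under about 3 N. I follow it down to its stop.

Call:
play_rows --deltas '[0, 0, 0.5, 0, 0, 0, 0, 0, 0, 0]'

```text
t: 3.68
tool_pos: [0.4883, -0.2993, 0.0633]
orientation: [3.079, 0.617, 0.001]
force: [-1.0, -2.8, 6.0]
opening: 0.0005
gripper_force: 3.4
```

Call:
play_rows --deltas '[0, 0, 0.5, 0, 0, 0, 0, 0, 0, 0]'

```text
t: 3.85
tool_pos: [0.4884, -0.2994, 0.0632]
orientation: [3.079, 0.617, 0.001]
force: [-2.7, -0.9, 9.3]
opening: 0.0005
gripper_force: 4.8
```

Call:
play_rows --deltas '[0, 0, 0.5, 0, 0, 0, 0, 0, 0, 0]'

```text
t: 4.02
tool_pos: [0.4884, -0.2994, 0.0631]
orientation: [3.079, 0.618, 0.001]
force: [-4.0, -0.8, 13.1]
opening: 0.0003
gripper_force: 6.4
```

```bash
python3 - <<'E'
from plant import robot
import cv2
c=robot.read_camera("side")["pixels"]
cv2.imwrite("pics/side1.png",cv2.resize(c[275:395,240:430],None,fx=4,fy=4,interpolation=cv2.INTER_CUBIC))
print(robot.read_state()["force"])
E
```

```text
[-4.31027739 -0.80019415 12.46633614]
```

View pics/side1.png

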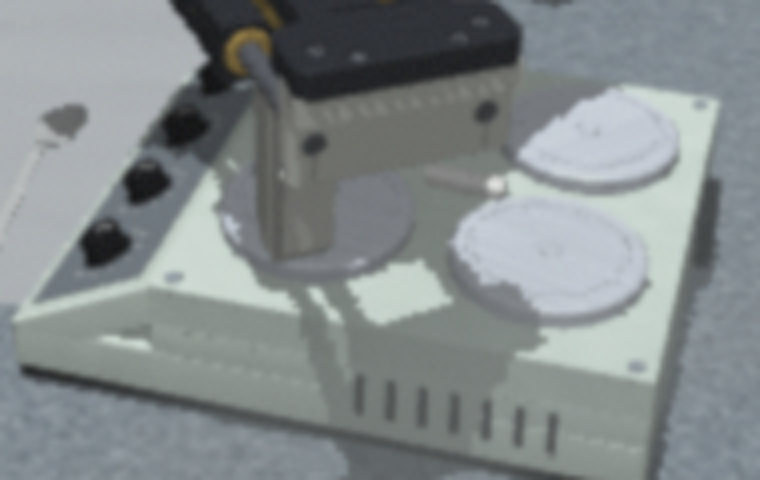

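The rim went down about 2 mm at low force and then stopped, which is 0.07 rad over the 28 mm arm. The picture shows the tips on the near rim of the front right plate at about (300,245), so this is the one that rocks. I ease off, move to its middle and press.

Call:
play_rows --deltas '[0, 0, -1, 0, 0, 0, 0, -1, 0, 0, 0, 0, -1, 0, 0, 0, 0, -2, 0, 0, 0, 0, -5, 0, 0, 0, 0, -5, 0, 0, 6, -8, 0, 0, 0, 6, -8, 0, 0, 0, 5, -7, 0, 0, 0, 0, 0, 0, 0, 0]'

```text
t: 4.9
tool_pos: [0.4951, -0.2688, 0.0762]
orientation: [-3.079, -0.62, 0.0]
force: [0.6, 0.6, 0.3]
opening: 0.0003
gripper_force: 0.0
```

Call:
play_rows --deltas '[0, 0, 5, 0, 0, 0, 0, 4, 0, 0, 0, 0, 1, 0, 0, 0, 0, 0, 0, 0, 0, 0, 0, 0, 0]'

```text
t: 5.32
tool_pos: [0.4946, -0.2714, 0.0663]
orientation: [-3.08, -0.617, 0.001]
force: [-0.1, -0.5, 0.3]
opening: 0.0005
gripper_force: 0.0
```

Call:
play_rows --deltas '[0.5, 0, 0.5, 0, 0, 0, 0, 0.5, 0, 0, 0, 0, 0.3, 0, 0, 0, 0, 0.3, 0, 0, 0, 0, 0.3, 0, 0, 0, 0, 0.3, 0, 0, 0, 0, 0.3, 0, 0, 0, 0, 0.3, 0, 0]'

```text
t: 5.98
tool_pos: [0.4957, -0.2714, 0.0652]
orientation: [3.079, 0.618, 0.001]
force: [-4.3, 1.1, 11.2]
opening: 0.0004
gripper_force: 5.8
```

Call:
play_rows --deltas '[0, 0, 0.3, 0, 0, 0, 0, 0.3, 0, 0, 0, 0, 0.3, 0, 0, 0, 0, 0, 0, 0]'

```text
t: 6.32
tool_pos: [0.4957, -0.2714, 0.0645]
orientation: [3.079, 0.618, 0.001]
force: [-3.6, 2.5, 11.2]
opening: 0.0003
gripper_force: 5.5
```

Call:
play_rows --deltas '[0, 0, 0.3, 0, 0, 0, 0, 0.3, 0, 0, 0, 0, 0, 0, 0]'

```text
t: 6.57
tool_pos: [0.4957, -0.2714, 0.0639]
orientation: [3.079, 0.617, 0.001]
force: [-4.2, 1.7, 11.0]
opening: 0.0004
gripper_force: 5.6
```

It is sliding in at a steady force of about 11 N, so I continue.

Call:
play_rows --deltas '[0, 0, 0.4, 0, 0, 0, 0, 0.4, 0, 0, 0, 0, 0.4, 0, 0, 0, 0, 0.4, 0, 0, 0, 0, 0, 0, 0]'

```text
t: 6.98
tool_pos: [0.4956, -0.2713, 0.0624]
orientation: [3.08, 0.618, 0.001]
force: [-6.0, 2.5, 11.7]
opening: 0.0011
gripper_force: 6.5
```

Call:
play_rows --deltas '[0, 0, 0.4, 0, 0, 0, 0, 0.4, 0, 0, 0, 0, 0, 0, 0]'

```text
t: 7.23
tool_pos: [0.4956, -0.2712, 0.0622]
orientation: [3.08, 0.618, 0.0]
force: [-8.3, 3.1, 19.0]
opening: 0.0005
gripper_force: 9.4
```

Call:
play_rows --deltas '[0, 0, 0.4, 0, 0, 0, 0, 0.2, 0, 0, 0, 0, 0, 0, 0]'

```text
t: 7.48
tool_pos: [0.4956, -0.2713, 0.0622]
orientation: [3.08, 0.618, 0.001]
force: [-10.7, 5.5, 23.6]
opening: 0.0003
gripper_force: 11.8
```

The plate stopped at z = 0.0622 under 24 N, so it is home. I release it and check its rim lightly.

Call:
play_rows --deltas '[0, 0, -1, 0, 0, 0, 0, -1, 0, 0, 0, 0, -2, 0, 0, 0, 0, -4, 0, 0, 0, 0, -5, 0, 0, -6, 8, 0, 0, 0, -6, 8, 0, 0, 0, -5, 7, 0, 0, 0, 0, 0, 0, 0, 0, 0, 0, 0, 0, 0]'

```text
t: 8.32
tool_pos: [0.488, -0.2996, 0.072]
orientation: [-3.08, -0.615, 0.001]
force: [0.7, -0.1, -1.4]
opening: 0.0004
gripper_force: 0.0
```

Call:
play_rows --deltas '[0, 0, 4, 0, 0, 0, 0, 3, 0, 0, 0, 0, 1, 0, 0, 0, 0, 0.5, 0, 0, 0, 0, 0.5, 0, 0, 0, 0, 0, 0, 0]'

```text
t: 8.82
tool_pos: [0.4885, -0.2985, 0.0632]
orientation: [-3.08, -0.618, 0.0]
force: [-1.2, -0.1, 0.3]
opening: 0.0006
gripper_force: 0.0
```

Call:
play_rows --deltas '[0, 0, 0.5, 0, 0, 0, 0, 0.5, 0, 0, 0, 0, 0.4, 0, 0, 0, 0, 0.4, 0, 0, 0, 0, 0, 0, 0]'

```text
t: 9.23
tool_pos: [0.4887, -0.2988, 0.0623]
orientation: [3.08, 0.618, 0.0]
force: [-2.1, 2.4, 6.4]
opening: 0.0008
gripper_force: 3.1
```

Call:
play_rows --deltas '[0, 0, 0.3, 0, 0, 0, 0, 0, 0, 0]'

```text
t: 9.4
tool_pos: [0.4886, -0.2988, 0.0623]
orientation: [3.08, 0.618, 0.0]
force: [-3.4, 2.4, 8.7]
opening: 0.0005
gripper_force: 4.2
```

The rim is solid at 0.0623 with no give under 9 N. I retreat upward and back along the way I came.

Call:
play_rows --deltas '[0, 0, -1, 0, 0, 0, 0, -1, 0, 0, 0, 0, -3, 0, 0, 0, 0, -10, 0, 0, 0, 0, -25, 0, 0, 0, 0, -30, 0, 0, 0, 0, -30, 0, 0, 0, 0, -30, 0, 0, 0, 0, -20, 0, 0, 0, 0, -5, 0, 0]'

```text
t: 10.23
tool_pos: [0.4904, -0.3002, 0.2222]
orientation: [3.074, 0.617, 0.008]
force: [0.7, -0.8, 0.8]
opening: 0.0002
gripper_force: 0.0
```

Call:
play_rows --deltas '[-15, 6, 0, 0, 0, -28, 11, 0, 0, 0, -28, 11, 0, 0, 0, -28, 11, 0, 0, 0, -28, 11, 0, 0, 0, -28, 11, 0, 0, 0, -28, 11, 0, 0, 0, -15, 6, 0, 0, 0, 0, 0, 0, 0, 0, 0, 0, 0, 0, 0]'

```text
t: 11.07
tool_pos: [0.3351, -0.4472, 0.2155]
orientation: [-3.08, -0.614, 0.0]
force: [-0.4, 0.5, -0.9]
opening: 0.0006
gripper_force: 0.0
```

```bash
python3 - <<'E'
from plant import robot
import cv2
c=robot.read_camera("side")["pixels"]
cv2.imwrite("pics/side2.png",cv2.resize(c[275:395,240:430],None,fx=4,fy=4,interpolation=cv2.INTER_CUBIC))
print(robot.read_state()["force"])
E
```

```text
[ 0.46248559 -0.22580533 -0.05659384]
```

View pics/side2.png

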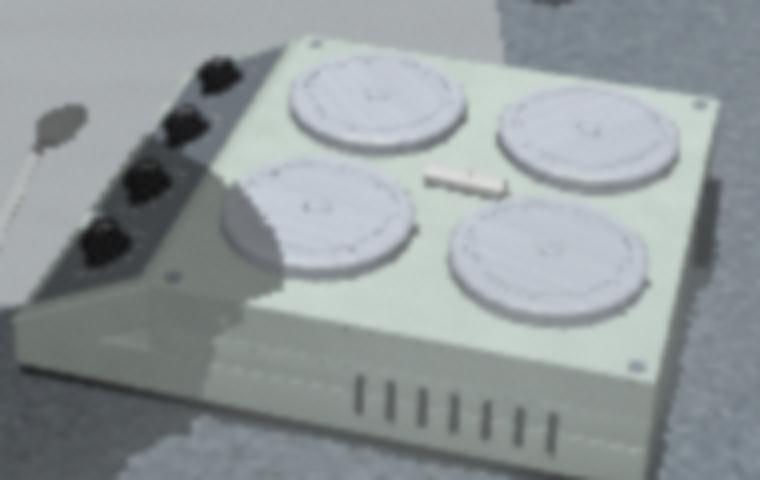

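The front right plate's centre is now at (318,207), about 8 crop pixels lower than before. It lies flat like the others, and the stir bar at (465,179) has not moved.

```bash
python3 -c "
from plant import robot
print(robot.close_job())"
```

```text
the job is handed in; nothing more can be done
None
```

The front right plate was the one that rocked; I pressed it home at its middle with about 24 N, its rim no longer gives, the arm is clear, and the job is handed in (it was the first plate I tried because it looked proud in the camera, so I did not press the other three).

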